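# Load a cuvette strip into the sprung magazine and close its rail

### The job

Load the long strip of six cuvettes into the metal magazine, so that it stands upright in the channel, pressed against the spring follower and held there by the side catch that has snapped out behind it. Then swing the retaining rail fully shut over it. Leave the shorter strip, the beaker and the bottles where they stand.

Things in the scene. Friction and masses are not known exactly. Their poses are not given: they have to be found in the camera images.
- strip: the long strip: six joined square cuvettes in a row, white plastic, 22 (x) x 96 (y) x 44 (z) mm, about 60 g, upright on the bench. Origin: centre of its underside; own y along the row. Both ends alike; either may go first. Grip it across its 22 mm width. Between it and the magazine stands a fixed bench timer 240 mm high (about x 0.50 to 0.68, y -0.16 to 0.08 m): carry over or in front of it.
- short_strip: the short strip, the same make with four cuvettes: 22 x 64 x 44 mm, origin and axes likewise. Not to be used; leave it where it is.
- magazine: aluminium strip magazine fixed to the bench, base 76 (x) x 290 (y) x 8 mm. Own y runs along the channel from the open mouth (own y -155 mm) to the end block (+106 to +134 mm, 54 mm high). Origin: on the channel's centreline, at bench height. Floor of trough and channel 8 mm above the bench; their walls, 6 mm thick, end 24 mm above the bench, so 28 mm of a strip stand above them for pushing.
- trough_mid (a point): point on the trough's floor at own y -104 mm of the magazine: put the strip's underside centre here, its length along the magazine's y. The trough (own y -155 to -55 mm) is 34 mm wide inside, open above and at the mouth; a funnel (to -38 mm) leads into the channel, 26 mm wide inside.
- home_mid (a point): point on the channel's floor at own y +33 mm of the magazine: where the underside centre of the loaded strip belongs (its tail end then at -15 mm, its top 52 mm above the bench). Push the strip about 4 mm beyond, so that the catch snaps out behind the tail, and let the spring press it back on the catch.
- follower (a joint): black spring follower in the channel, slides along the magazine's +y; 0 = at rest, face at own y = +55 mm; end of travel 0.036 m. Spring 100 N/m with 1.2 N at rest; about 0.026 when a long strip is loaded and held by the catch. Its face reaches 51 mm above the bench.
- catch (a joint): sprung steel catch in the channel's +x wall, 10 to 22 mm above the bench. 0 = out, standing about 8 mm into the channel, its flat holding face at own y -15 mm; a passing strip presses it into the wall by its ramp (reading 0.004 to 0.010 m, 2 to 3 N). It returns to 0 once the strip's tail has passed.
- rail (a joint): flat steel retaining rail, 18 mm wide, lower side 57 mm above the bench, swinging level about an upright pin on the end block. 0 = shut, over the channel, pointing to the magazine's -y (stop there); up to 1.3 rad, swung out to the magazine's +x side. Stays where left; about 1 N at its knob moves it. A lip under its free end (down to 39 mm) stands behind the loaded strip's tail when shut.
- rail_knob (a point): middle of the black upright knob on the rail's free end, 18 mm in diameter, from 63 to 93 mm above the bench (this point is 78 mm above it), 141 mm from the rail's pin. Can be pushed sideways or gripped.
- rail_pivot (a point): point on the rail's upright pin, on the magazine's own (x, y) = (0, +115) mm, 63 mm above the bench.
- beaker: empty glass beaker, 73 mm across, 92 mm high, on the bench beside the magazine; origin at the centre of its underside. Bystander.
- bottle_brown: brown screw-cap bottle, 51 mm across, 106 mm high; origin at the centre of its underside. Bystander.
- bottle_white: white screw-cap bottle, 51 mm across, 106 mm high; origin at the centre of its underside. Bystander.
Things that resemble listed ones, but are neither listed nor needed, are in the scene too. Leave any purple look-alike of the strip alone.

How it is judged:
On the way:
1. the long strip is in the channel, held by the catch against the pressed-in follower, with the rail still open (y of strip in the frame of magazine between 0.03 and 0.044 m and horizontal distance between strip and home_mid below 0.012 m and value of joint catch below 0.003 m and value of joint follower above 0.022 m and value of joint rail above 0.35 rad), for 0.2 s.
At the end, for the whole second after the job is handed in: Long strip upright on the channel floor (4 mm, 0.08 rad), centre within 4 mm along the channel and 6 mm in all of its home point and at rest; catch out (3 mm) behind it; follower pressed in over 21 mm; rail shut within 0.06 rad; short strip within 30 mm of its start (y of strip in the frame of magazine between 0.029 and 0.037 m and horizontal distance between strip and home_mid below 0.006 m and z of strip in the frame of magazine below 0.012 m and angle between strip's own z axis and vertical below 0.08 rad and angle between the y axis of strip and the y axis of magazine, either way round below 0.08 rad and value of joint catch below 0.003 m and value of joint follower above 0.021 m and value of joint rail below 0.06 rad and linear speed of strip below 0.02 m/s and distance of short_strip from where it was at the start of the episode below 0.03 m); the robot touches nothing.
It fails at once if the short strip is moved by more than 40 mm or tipped over (distance of short_strip from where it was at the start of the episode above 0.04 m or angle between short_strip's own z axis and vertical above 0.5 rad).
It fails at once if the beaker or a bottle is moved by more than 50 mm or tipped over (distance of any of beaker, bottle_brown, bottle_white from where it was at the start of the episode above 0.05 m or angle between any of beaker, bottle_brown, bottle_white's own z axis and vertical above 0.5 rad).
It also fails if it takes over 67 s, if anything falls off the work surface, if the arm or the gripper's body presses on something with over 40 N, if the wrist force passes 120 N, or if a joint passes its speed limit or range.

### The arm

A 6-joint arm with a two-finger parallel gripper is mounted at the origin on a cart in front of the work surface, level with it; the furniture and walls round the work are solid. World frame = base frame: x ahead of the robot, y to its left, z up, the work surface at z = 0. Lengths are in m, angles in rad, forces in N, time in s.
With the tool pointing down it reaches from about 0.3 to 0.775 m from the base axis. Payload 14.6 kg.
Tool frame: the origin (TCP) lies on the centre line of the jaws, within the pads' length; the fingertips stand ctrl.tcp_to_tips ahead of it and the grasp point (between the pads) lies 2 mm behind it (ctrl.tcp_to_tips is the distance from the TCP to the fingertips, in m); z points along the fingers, y is the line along which they close (so a half turn about z gives the same grasp; the last joint's range is limited). The gripper opens to 94 mm and grips with 3 to 60 N. Pads are 16 mm wide; open, the fingers measure 119 mm over their backs; the gripper's body (75 mm by 177 mm) begins 78 mm behind the grasp point.
Start: joints at [-1.296, 0.3, 1.521, -0, 1.321, -0.067], TCP at [0.184, -0.518, 0.222] pointing down, gripper open.
Joint ranges: [-3.03, 3.03], [-0.79, 2.21], [0.23, 2.52], [-1.04, 4.18], [0, 3.07], [-2.55, 2.55]. Speed limits (rad/s): [2.22, 2.22, 2.57, 3.14, 3.14, 3.14].

### API

Orientations are given as [roll, pitch, yaw] about the fixed x, y, z axes, in that order (R = Rz(yaw) Ry(pitch) Rx(roll)).
In Python, from station import telemetry, viewer, hand_in, ctrl gives the robot as it stands.
- The arm moves only by the tool step_arm, never from a script. Its argument "plan" is a list of rows, each an object of numbers: "dx", "dy", "dz": the shift along the tool's x, y, z scaled (see below); "rx", "ry", "rz": the turn, a rotation vector about the tool's x, y, z scaled (see below); "claw": the closure, from 0 (fully open) to 1 (shut). In form: [{"dx": .., "dy": .., "dz": .., "rx": .., "ry": .., "rz": .., "claw": ..}, ...]. A call has 1 to 10 rows; each row shifts and turns the commanded pose from where the row before left it, along the tool's axes as they then stand; what a row does not reach is not made up. The controller multiplies each number of a shift by 0.1 m and each number of a turn by 90 degrees. A row lasts 1/10 s, in which the tool goes at most 50 mm and 8.59 degrees, less where a joint would pass 70% of its speed; a pose out of reach is approached as far as the arm can. A call with a number of a shift or a turn outside -1 to 1 is refused whole. A call with a gripper value outside its range is refused whole. The fingers move at their own pace and stop on an object; "grip_force" is the grip in N (left out, the last holds). Time passes only in rows, so rows that do not move let the fingers close. It gives the time, the measured TCP pose, the force, the opening and the grip force at its end, in the units of the state.
- telemetry.get_obs(): the state, without advancing time (a new reading comes with each control period).
- viewer.camera(name): name is "side" or "top"; returns a dict with "img" (400x640x3 uint8, red, green, blue), "z_map" (400x640 float32, m along the optical axis (not along the pixel's ray), 0 where there is no reading), "fx", "fy", "cx", "cy" (pixels), "dist" ([k1, k2, p1, p2, k3] as OpenCV has them; the pictures are not rectified), "R" (3x3) and "t" (3): a world point X has camera coordinates R X + t. Camera axes: x right, y down, z forward; pixel columns grow to the right and rows downward; lengths in m; the calibration is good to about 2 mm. A picture is of the moment at which its call begins.
- hand_in(): hands the job in; it is judged then, once.
Trained networks look in a picture, given as the dict that the camera call returned (one of the last four; its "shot" number tells which), for a name from the list of things; names that differ only in an ending like _2 or _b are one class to them, and where a whole thing is asked for, a point or a joint stands for the part that bears it (a point fixed in the world has none). Each returns a list of dicts, best first, with "score" (0 to 1); they miss things now and then, are a little off and sometimes report something else, mostly with a low value. They report only what shows in the picture. A call takes as long as a camera call. They do not tell look-alikes from the thing itself.
- viewer.recognise(target, picture): "rect" ([left, top, right, bottom] in pixels, round what is visible of it).
The state is a dict: "time_s": time; "qpos": joint angles; "joint_vel": joint speeds; "tau": joint torques, N m; "ee_pos": TCP position; "eef_rot": TCP orientation; "force": force on the tool from outside, world axes, zero at the start; "moment": the same for the moment, N m; "grip_width": finger opening in m; "grip_force": force on a finger pad.
Only numpy, scipy, OpenCV 4.12 (cv2) and the standard library are available. Lean on these libraries where they do the work, as an engineer would, in place of code of your own. Each camera call takes 0.05 s, during which the arm holds its last target. There are 200 camera calls.

## Working session

There is one attempt and no reset: what is moved stays moved. The work goes in short steps, Python scripts to look and compute and a tool call to move; the robot and the scene stay as the last step left them, time stands still between calls to the robot, and variables do not carry over. Pictures are saved under pics/ and viewed, at most 10 in all, crops included, and the job is handed in when it is done.

Besides the shell and the picture viewer there is one more tool, called after "Call:" in YAML: its name, and indented under it one key for each argument. step_arm: Moves the arm, as the interface text tells. Shifts and turns lie within -1 to 1; 1 stands for 0.1 m of shift or 90 degrees of turn. Its arguments: {"type":"object","properties":{"plan":{"type":"array"},"grip_force":{"type":"number"}},"required":["plan"]}

```bash
mkdir -p pics; cat > h.py <<'E'
import numpy as np, cv2
from station import telemetry, viewer, hand_in, ctrl
def K(p): return np.array([[p['fx'],0,p['cx']],[0,p['fy'],p['cy']],[0,0,1.]])
def cloud(p):
    "world xyz per pixel (nan where no depth)"
    h,w=p['z_map'].shape
    u,v=np.meshgrid(np.arange(w),np.arange(h))
    q=cv2.undistortPoints(np.stack([u,v],-1).reshape(-1,1,2).astype(np.float64),K(p),np.array(p['dist'],float)).reshape(h,w,2)
    z=np.where(p['z_map']>0,p['z_map'],np.nan)
    c=np.dstack([q*z[...,None],z])
    return (c-np.array(p['t']))@np.array(p['R'])
def onplane(p,uv,z):
    "world point where pixel rays meet height z"
    q=cv2.undistortPoints(np.array(uv,float).reshape(-1,1,2),K(p),np.array(p['dist'],float)).reshape(-1,2)
    R=np.array(p['R']);o=-R.T@np.array(p['t']);d=np.c_[q,np.ones(len(q))]@R
    return o+d*((z-o[2])/d[:,2])[:,None]
def proj(p,X):
    return cv2.projectPoints(np.array(X,float).reshape(-1,1,3),cv2.Rodrigues(np.array(p['R']))[0],np.array(p['t'],float),K(p),np.array(p['dist'],float))[0].reshape(-1,2)
def save(p,n,crop=None,s=1):
    i=p['img'][...,::-1]
    if crop: i=i[crop[1]:crop[3],crop[0]:crop[2]]
    cv2.imwrite(f'pics/{n}.png',cv2.resize(i,None,fx=s,fy=s,interpolation=cv2.INTER_CUBIC))
E
python3 - <<'E'
from h import *
for n in('top','side'):
    p=viewer.camera(n); save(p,n+'0')
    np.savez(f'{n}0.npz',**{k:v for k,v in p.items()})
    for t in('strip','short_strip','magazine','rail_knob','beaker','bottle_brown','bottle_white','follower','catch','rail'):
        print(n,t,[(np.round(d['rect']).astype(int).tolist(),round(d['score'],2)) for d in viewer.recognise(t,p)[:4]])
    print(-np.array(p['R']).T@np.array(p['t']))
print(telemetry.get_obs(), ctrl.tcp_to_tips)
E
```

```text
top strip [([465, 180, 475, 209], 0.82), ([392, 217, 420, 233], 0.79)]
top short_strip [([442, 220, 466, 230], 0.71), ([274, 148, 301, 176], 0.2)]
top magazine [([196, 174, 292, 240], 0.64)]
top rail_knob [([197, 176, 233, 216], 0.71)]
top beaker []
top bottle_brown [([435, 146, 457, 171], 0.85), ([403, 148, 418, 168], 0.39)]
top bottle_white [([404, 148, 420, 166], 0.88)]
top follower [([218, 217, 229, 224], 0.55)]
top catch []
top rail [([196, 174, 233, 219], 0.79), ([195, 174, 288, 239], 0.59)]
[ 0.3185343  -0.00363537  1.52570617]
side strip [([294, 322, 339, 344], 0.76), ([278, 246, 296, 282], 0.66)]
side short_strip [([267, 290, 286, 328], 0.6), ([308, 135, 340, 157], 0.23)]
side magazine []
side rail_knob [([309, 137, 339, 152], 0.73)]
side beaker []
side bottle_brown [([349, 280, 367, 320], 0.8)]
side bottle_white [([352, 244, 374, 281], 0.87), ([282, 134, 341, 190], 0.55)]
side follower []
side catch []
side rail [([311, 136, 339, 152], 0.54)]
[ 0.56933235 -0.90466428  0.82253774]
{'time_s': 1.1, 'qpos': array([-1.29558783e+00,  2.99885632e-01,  1.52102453e+00, -1.35445854e-06,
        1.32073725e+00, -6.66012512e-02]), 'joint_vel': array([-0.00145662,  0.00024525, -0.00163586,  0.00190903,  0.00149392,
        0.00104205]), 'tau': array([ 3.18846898e-03, -5.31659853e+01, -3.52917802e+01,  7.09392806e-02,
        2.12641968e-02, -4.37085077e-05]), 'ee_pos': array([ 0.18434435, -0.51815561,  0.22244308]), 'eef_rot': array([-3.14153793e+00, -2.33468579e-06,  3.41810084e-01]), 'force': array([ 0.11775759, -0.67736665, -0.74019902]), 'moment': array([ 0.07215634,  0.06326252, -0.03359565]), 'grip_force': 0.0, 'grip_width': 0.09396855398882935} 0.017
```

```bash
python3 - <<'E'
from h import *
p=dict(np.load('top0.npz')); save(p,'topc',(170,110,500,270),2.4)
p=dict(np.load('side0.npz')); save(p,'sidec',(230,100,430,350),2.4)
E
```

```text
(no output)
```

View pics/topc.png

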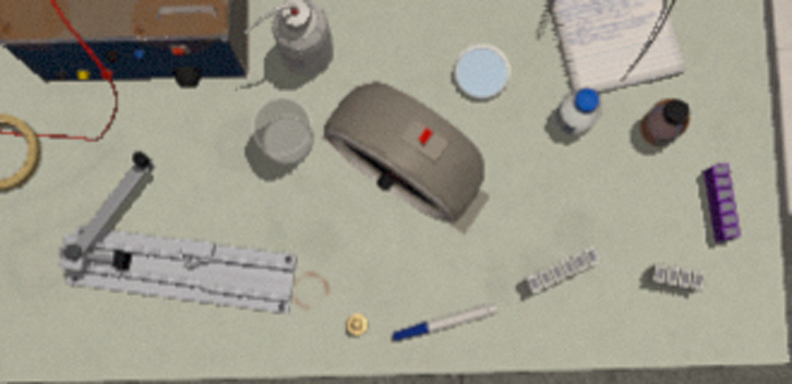

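View pics/sidec.png

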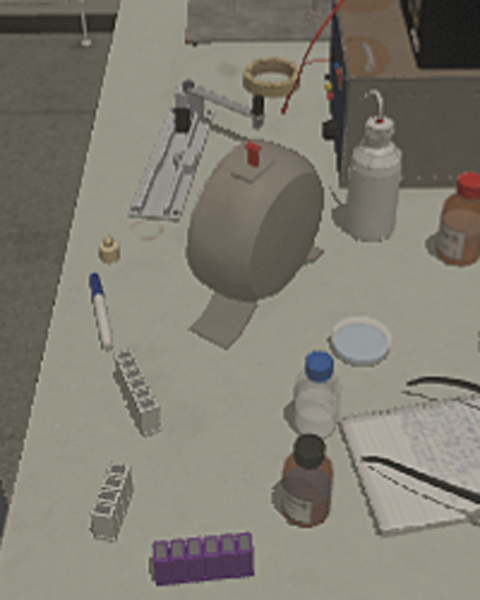

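The top crop shows a white strip of six cells at crop (560,270), which is image px (403,222). The four-cell short strip is at px (453,225) and the purple look-alike at px (470,194). The magazine is at px (196–292, 205–240), mouth to the right, with the rail swung out to the knob at px (229,176). The white six-cell strip fits the description. In the side crop it is at (138,390), px (287,262). Next I'll measure.

```bash
python3 - <<'E'
from h import *
for n in('top','side'):
    p=dict(np.load(n+'0.npz')); C=cloud(p); V=p['img'].astype(int)
    print(n,'table z',np.nanmedian(C[...,2][(C[...,2]<.02)&(C[...,2]>-.02)]))
    S={'top':(388,212,424,238),'side':(272,240,302,286)}[n]
    c=C[S[1]:S[3],S[0]:S[2]].reshape(-1,3); zs=c[:,2]
    print('zmax',np.nanpercentile(zs,[90,97,99]))
    m=c[(zs>.035)&(zs<.055)]; 
    r=cv2.minAreaRect((m[:,:2]*1000).astype(np.float32)); print('strip',len(m),r,m.mean(0)); print(np.round(cv2.boxPoints(r)))
    # magazine
    S={'top':(190,165,300,245),'side':(280,128,345,196)}[n]
    c=C[S[1]:S[3],S[0]:S[2]].reshape(-1,3); z=c[:,2]
    for lo,hi in((.004,.013),(.016,.032),(.044,.058),(.058,.075),(.08,.1)):
        m=c[(z>lo)&(z<hi)]
        if len(m)<4: continue
        r=cv2.minAreaRect((m[:,:2]*1000).astype(np.float32)); print(lo,len(m),np.round(m.mean(0),3),[np.round(a,1) for a in r])
    print('boxes')
E
python3 - <<'E'
from h import *
p=dict(np.load('top0.npz')); save(p,'mag',(190,165,300,250),7)
E
```

```text
top table z 0.0010870152434793259
zmax [0.04461106 0.04789979 0.05006111]
strip 228 ((443.4156494140625, -220.19761657714844), (21.490215301513672, 93.8711166381836), 24.756114959716797) [ 0.44301253 -0.21957555  0.04398027]
[[ 414. -182.]
 [ 453. -267.]
 [ 473. -258.]
 [ 434. -173.]]
0.004 1954 [0.483 0.253 0.007] [array([517. , 268.4]), array([345.7, 248.5]), np.float64(88.7)]
0.016 510 [0.47  0.251 0.024] [array([534.5, 257.3]), array([301.1, 222.7]), np.float64(81.2)]
0.044 149 [0.5   0.341 0.052] [array([537.5, 249.6]), array([305.3, 177.7]), np.float64(85.8)]
0.058 310 [0.534 0.331 0.064] [array([568.9, 259. ]), array([ 80.9, 351.1]), np.float64(25.3)]
0.08 77 [0.596 0.202 0.09 ] [array([602. , 200.2]), array([ 33. , 218.1]), np.float64(1.6)]
boxes
side table z 0.0016418722671062828
zmax [0.04402443 0.04586396 0.04656981]
strip 245 ((445.3173828125, -219.45838928222656), (22.268409729003906, 97.61160278320312), 24.11578369140625) [ 0.44628791 -0.22384036  0.04381245]
[[ 415. -179.]
 [ 455. -269.]
 [ 475. -259.]
 [ 436. -170.]]
0.004 704 [0.468 0.264 0.008] [array([489.3, 323.4]), array([456.3, 262. ]), np.float64(88.2)]
0.016 335 [0.488 0.287 0.024] [array([499.1, 326.4]), array([434.9, 115.9]), np.float64(64.0)]
0.044 79 [0.501 0.351 0.051] [array([532. , 349.2]), array([ 82.4, 162.2]), np.float64(74.5)]
0.058 138 [0.538 0.34  0.064] [array([538.6, 340.7]), array([ 20. , 158.8]), np.float64(51.2)]
0.08 25 [0.593 0.296 0.089] [array([592.7, 296.3]), array([16.1, 14.7]), np.float64(89.1)]
boxes
```

View pics/mag.png

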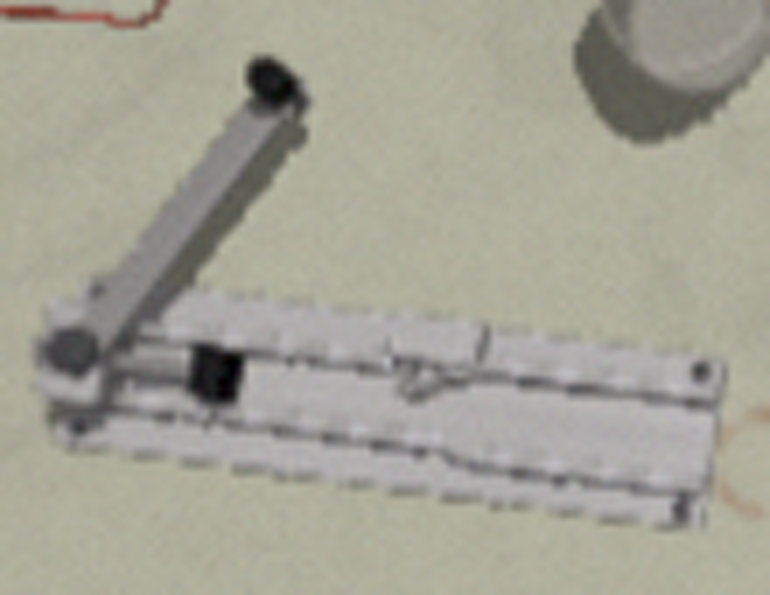

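The enlarged view shows the mouth's base corners at px (293.6,216.4) and (290.7,240.4), and the rear corner at (198.3,228). The pin is at (200.3,215), the knob at (228.3,176.4) and the catch at (250,219).

```bash
python3 - <<'E'
from h import *
from scipy.optimize import least_squares
p=dict(np.load('top0.npz'));C=cloud(p)
b=onplane(p,[(293.6,216.4),(290.7,240.4),(198.3,228)],.008); print('base corners',b.round(4)); 
pin=onplane(p,[(200.3,215)],.07)[0]; kn=onplane(p,[(228.3,176.4)],.093)[0]; print('pin',pin,'knob',kn)
# base mask: greyish pixels with z 3..30mm and within region
def pts(n,lo,hi):
    p=dict(np.load(n+'0.npz'));C=cloud(p);i=p['img'].astype(int)
    S={'top':(190,195,300,245),'side':(280,128,345,196)}[n]
    C=C[S[1]:S[3],S[0]:S[2]].reshape(-1,3);i=i[S[1]:S[3],S[0]:S[2]].reshape(-1,3)
    m=(C[:,2]>lo)&(C[:,2]<hi)&(i[:,1]-i[:,2]<8); return C[m]
for n in('top','side'):
    c=pts(n,.019,.029); c=c[(c[:,1]>.11)&(c[:,1]<.33)&(c[:,0]<.54)&(c[:,0]>.42)]
    d=np.array([.12,.993]);
    # two wall tops: fit lines
    o=np.array([.476,.24]); s=(c[:,:2]-o)@np.array([.993,-.12])
    print(n,len(c),np.histogram(s,bins=np.arange(-.045,.046,.005)))
    c=pts(n,.003,.035); c=c[(c[:,0]<.56)&(c[:,0]>.40)&(c[:,1]<.41)]
    # trim outliers by morphological density
    r=cv2.minAreaRect((c[:,:2]*1000).astype(np.float32)); print(n,len(c),r)
E
```

```text
base corners [[0.4738 0.1133 0.008 ]
 [0.4002 0.1234 0.008 ]
 [0.4453 0.4093 0.008 ]]
pin [0.47871859 0.38675486 0.07      ] knob [0.5886282  0.29801428 0.093     ]
top 309 (array([39, 36, 36,  0,  1,  4,  4, 19, 98, 35, 13, 13, 11,  0,  0,  0,  0,
        0]), array([-4.50000000e-02, -4.00000000e-02, -3.50000000e-02, -3.00000000e-02,
       -2.50000000e-02, -2.00000000e-02, -1.50000000e-02, -1.00000000e-02,
       -5.00000000e-03, -2.08166817e-17,  5.00000000e-03,  1.00000000e-02,
        1.50000000e-02,  2.00000000e-02,  2.50000000e-02,  3.00000000e-02,
        3.50000000e-02,  4.00000000e-02,  4.50000000e-02]))
top 1951 ((472.8357238769531, 261.1236267089844), (290.03033447265625, 100.58411407470703), 80.89791870117188)
side 186 (array([16, 24, 22, 10,  1,  3,  6,  6, 33, 39,  8,  7,  7,  4,  0,  0,  0,
        0]), array([-4.50000000e-02, -4.00000000e-02, -3.50000000e-02, -3.00000000e-02,
       -2.50000000e-02, -2.00000000e-02, -1.50000000e-02, -1.00000000e-02,
       -5.00000000e-03, -2.08166817e-17,  5.00000000e-03,  1.00000000e-02,
        1.50000000e-02,  2.00000000e-02,  2.50000000e-02,  3.00000000e-02,
        3.50000000e-02,  4.00000000e-02,  4.50000000e-02]))
side 926 ((462.0859069824219, 262.9006652832031), (292.9259948730469, 76.86624908447266), 80.93180084228516)
```

```bash
python3 - <<'E'
from h import *
th=np.radians(-9.0); ya=np.array([-np.sin(th),np.cos(th)]); xa=np.array([np.cos(th),np.sin(th)]); o=np.array([.462,.2725])
P={n:dict(np.load(n+'0.npz')) for n in('top','side')}
for n,p in P.items():
    C=cloud(p); C=C[np.isfinite(C[...,2])]
    L=np.c_[(C[:,:2]-o)@xa,(C[:,:2]-o)@ya,C[:,2]]
    # wall tops along the trough
    for lo,hi in((-.03,0),(0,.03)):
        m=(L[:,2]>.0215)&(L[:,2]<.027)&(L[:,1]>-.15)&(L[:,1]<-.06)&(L[:,0]>lo)&(L[:,0]<hi)
        print(n,'trough wall',m.sum(),np.median(L[m,0]) if m.any() else None, np.polyfit(L[m,1],L[m,0],1))
    m=(abs(L[:,0])<.025)&(L[:,1]>.1)&(L[:,1]<.14)&(L[:,2]>.048)&(L[:,2]<.058);print('endblock',m.sum(),L[m].min(0),L[m].max(0))
    m=(abs(L[:,0])<.012)&(L[:,1]>.04)&(L[:,1]<.085)&(L[:,2]>.046)&(L[:,2]<.056);print('follower',m.sum(),L[m].mean(0),L[m,1].min(),L[m,1].max())
    t=C[(C[:,2]>.10)&(C[:,0]<.72)&(C[:,0]>.40)&(C[:,1]>-.2)&(C[:,1]<.11)]
    def clear(c,psi,name):
        ax=np.array([np.cos(psi),np.sin(psi)]);ay=np.array([np.sin(psi),-np.cos(psi)]);d=t[:,:2]-c
        e=np.maximum(abs(d@ax)-.0375,abs(d@ay)-.0885); print(n,name,'clear',e.min().round(3),t[e.argmin()].round(3))
    clear(np.array([.444,-.22]),np.radians(114.4),'grasp')
    clear(o-.165*ya,np.radians(81),'push')
    print('timer xmin',t[t[:,0].argmin()].round(3),'ymax',t[t[:,1].argmax()].round(3))
E
```

```text
top trough wall 34 -0.020008076607341545 [-0.00120466 -0.02030357]
top trough wall 40 0.019766562679024546 [0.00466876 0.02020201]
endblock 67 [-0.02245504  0.1034919   0.04841883] [0.02074396 0.13517648 0.05779709]
follower 34 [-0.00119148  0.06300401  0.04988844] 0.055457039190217765 0.0700812882518541
top grasp clear 0.032 [ 0.526 -0.107  0.108]
top push clear 0.045 [0.552 0.007 0.112]
timer xmin [ 0.499 -0.083  0.117] ymax [0.72  0.109 0.139]
side trough wall 26 -0.01755491185859202 [ 0.00622288 -0.01727403]
side trough wall 31 0.02187202003893638 [0.00751113 0.02253975]
endblock 27 [-0.0203279   0.10492898  0.04804131] [0.02263739 0.1326148  0.05722465]
follower 18 [0.00200859 0.06114182 0.05086917] 0.052027107475837615 0.07103154183331581
side grasp clear 0.032 [ 0.526 -0.108  0.113]
side push clear 0.052 [ 0.561 -0.     0.208]
timer xmin [ 0.499 -0.083  0.106] ymax [0.718 0.11  0.126]
```

Call:
step_arm:
  plan:
    - {"dx":0.3446,"dy":-0.194,"claw":0.45}
    - {"dx":0.3446,"dy":-0.194,"claw":0.45}
    - {"dx":0.3446,"dy":-0.194,"claw":0.45}
    - {"dx":0.3446,"dy":-0.194,"claw":0.45}
    - {"dx":0.3446,"dy":-0.194,"claw":0.45}
    - {"dx":0.3446,"dy":-0.194,"claw":0.45}
    - {"dx":0.3446,"dy":-0.194,"claw":0.45}
    - {"dx":0.3446,"dy":-0.194,"claw":0.45}
    - {"dx":0.3446,"dy":-0.194,"claw":0.45}
    - {"dx":0.3446,"dy":-0.194,"claw":0.45}
  grip_force: 15

```text
$.plan[0]: bad value
```

Call:
step_arm:
  plan:
    - {"rz":-0.095,"claw":0.45}
    - {"rz":-0.095,"claw":0.45}
    - {"rz":-0.095,"claw":0.45}
    - {"rz":-0.095,"claw":0.45}
    - {"rz":-0.095,"claw":0.45}
    - {"rz":-0.095,"claw":0.45}
    - {"rz":-0.095,"claw":0.45}
    - {"rz":-0.095,"claw":0.45}
    - {"rz":-0.095,"claw":0.45}
    - {"rz":-0.095,"claw":0.45}

```text
$.plan[0]: bad value
```

Call:
step_arm:
  plan:
    - {"rz":-0.095,"claw":0.45}
    - {"rz":-0.008,"claw":0.45}
    - {"claw":0.45}
    - {"claw":0.45}

```text
$.plan[0]: bad value
```

Call:
step_arm:
  plan:
    - {"dx":0.3446,"dy":-0.194,"dz":0,"rx":0,"ry":0,"rz":0,"claw":0.45}
    - {"dx":0.3446,"dy":-0.194,"dz":0,"rx":0,"ry":0,"rz":0,"claw":0.45}
    - {"dx":0.3446,"dy":-0.194,"dz":0,"rx":0,"ry":0,"rz":0,"claw":0.45}
    - {"dx":0.3446,"dy":-0.194,"dz":0,"rx":0,"ry":0,"rz":0,"claw":0.45}
    - {"dx":0.3446,"dy":-0.194,"dz":0,"rx":0,"ry":0,"rz":0,"claw":0.45}
    - {"dx":0.3446,"dy":-0.194,"dz":0,"rx":0,"ry":0,"rz":0,"claw":0.45}
    - {"dx":0.3446,"dy":-0.194,"dz":0,"rx":0,"ry":0,"rz":0,"claw":0.45}
    - {"dx":0.3446,"dy":-0.194,"dz":0,"rx":0,"ry":0,"rz":0,"claw":0.45}
    - {"dx":0.3446,"dy":-0.194,"dz":0,"rx":0,"ry":0,"rz":0,"claw":0.45}
    - {"dx":0.3446,"dy":-0.194,"dz":0,"rx":0,"ry":0,"rz":0,"claw":0.45}
  grip_force: 15

```text
time_s: 2.1
ee_pos: [0.4449, -0.2185, 0.2227]
eef_rot: [3.141, -0.0, 0.342]
force: [-0.3, 0.1, -0.9]
grip_width: 0.0518
grip_force: 0.0
```

Call:
step_arm:
  plan:
    - {"dx":0,"dy":0,"dz":0,"rx":0,"ry":0,"rz":-0.095,"claw":0.45}
    - {"dx":0,"dy":0,"dz":0,"rx":0,"ry":0,"rz":-0.095,"claw":0.45}
    - {"dx":0,"dy":0,"dz":0,"rx":0,"ry":0,"rz":-0.095,"claw":0.45}
    - {"dx":0,"dy":0,"dz":0,"rx":0,"ry":0,"rz":-0.095,"claw":0.45}
    - {"dx":0,"dy":0,"dz":0,"rx":0,"ry":0,"rz":-0.095,"claw":0.45}
    - {"dx":0,"dy":0,"dz":0,"rx":0,"ry":0,"rz":-0.095,"claw":0.45}
    - {"dx":0,"dy":0,"dz":0,"rx":0,"ry":0,"rz":-0.095,"claw":0.45}
    - {"dx":0,"dy":0,"dz":0,"rx":0,"ry":0,"rz":-0.095,"claw":0.45}
    - {"dx":0,"dy":0,"dz":0,"rx":0,"ry":0,"rz":-0.095,"claw":0.45}
    - {"dx":0,"dy":0,"dz":0,"rx":0,"ry":0,"rz":-0.095,"claw":0.45}

```text
time_s: 3.1
ee_pos: [0.444, -0.2199, 0.2225]
eef_rot: [3.142, 0.0, 1.84]
force: [0.7, -0.2, -0.0]
grip_width: 0.052
grip_force: 0.0
```

Call:
step_arm:
  plan:
    - {"dx":0,"dy":0,"dz":0,"rx":0,"ry":0,"rz":-0.095,"claw":0.45}
    - {"dx":0,"dy":0,"dz":0,"rx":0,"ry":0,"rz":-0.008,"claw":0.45}
    - {"dx":0,"dy":0,"dz":0,"rx":0,"ry":0,"rz":0,"claw":0.45}
    - {"dx":0,"dy":0,"dz":0,"rx":0,"ry":0,"rz":0,"claw":0.45}

```text
time_s: 3.5
ee_pos: [0.444, -0.2199, 0.2225]
eef_rot: [3.142, 0.0, 1.992]
force: [0.4, -0.7, 0.1]
grip_width: 0.0518
grip_force: 0.0
```

Call:
step_arm:
  plan:
    - {"dx":0,"dy":0,"dz":0.4,"rx":0,"ry":0,"rz":0,"claw":0.45}
    - {"dx":0,"dy":0,"dz":0.4,"rx":0,"ry":0,"rz":0,"claw":0.45}
    - {"dx":0,"dy":0,"dz":0.4,"rx":0,"ry":0,"rz":0,"claw":0.45}
    - {"dx":0,"dy":0,"dz":0.4,"rx":0,"ry":0,"rz":0,"claw":0.45}
    - {"dx":0,"dy":0,"dz":0.225,"rx":0,"ry":0,"rz":0,"claw":0.45}
    - {"dx":0,"dy":0,"dz":0,"rx":0,"ry":0,"rz":0,"claw":0.45}
    - {"dx":0,"dy":0,"dz":0,"rx":0,"ry":0,"rz":0,"claw":0.45}

```text
time_s: 4.2
ee_pos: [0.4443, -0.2201, 0.0407]
eef_rot: [3.141, 0.0, 1.994]
force: [0.3, 0.1, -0.5]
grip_width: 0.0523
grip_force: 0.0
```

Call:
step_arm:
  plan:
    - {"dx":0,"dy":0,"dz":0,"rx":0,"ry":0,"rz":0,"claw":1}
    - {"dx":0,"dy":0,"dz":0,"rx":0,"ry":0,"rz":0,"claw":1}
    - {"dx":0,"dy":0,"dz":0,"rx":0,"ry":0,"rz":0,"claw":1}
    - {"dx":0,"dy":0,"dz":0,"rx":0,"ry":0,"rz":0,"claw":1}
    - {"dx":0,"dy":0,"dz":0,"rx":0,"ry":0,"rz":0,"claw":1}
    - {"dx":0,"dy":0,"dz":0,"rx":0,"ry":0,"rz":0,"claw":1}

```text
time_s: 4.8
ee_pos: [0.4442, -0.22, 0.0404]
eef_rot: [3.141, 0.001, 1.996]
force: [-0.8, 1.3, 6.2]
grip_width: 0.0217
grip_force: 15.0
```

Call:
step_arm:
  plan:
    - {"dx":0,"dy":0,"dz":-0.2,"rx":0,"ry":0,"rz":0,"claw":1}
    - {"dx":0,"dy":0,"dz":-0.3,"rx":0,"ry":0,"rz":0,"claw":1}
    - {"dx":0,"dy":0,"dz":-0.3,"rx":0,"ry":0,"rz":0.0738,"claw":1}
    - {"dx":0,"dy":0,"dz":0,"rx":0,"ry":0,"rz":0.0738,"claw":1}
    - {"dx":0,"dy":0,"dz":0,"rx":0,"ry":0,"rz":0.0738,"claw":1}
    - {"dx":0,"dy":0,"dz":0,"rx":0,"ry":0,"rz":0.0738,"claw":1}
    - {"dx":0,"dy":0,"dz":0,"rx":0,"ry":0,"rz":0.0738,"claw":1}
    - {"dx":0,"dy":-0.3,"dz":0,"rx":0,"ry":0,"rz":0,"claw":1}
    - {"dx":0,"dy":-0.3,"dz":0,"rx":0,"ry":0,"rz":0,"claw":1}
    - {"dx":0,"dy":-0.3,"dz":0,"rx":0,"ry":0,"rz":0,"claw":1}

```text
time_s: 5.8
ee_pos: [0.3539, -0.2056, 0.1196]
eef_rot: [-3.141, -0.0, 1.416]
force: [0.2, 0.1, -0.5]
grip_width: 0.0219
grip_force: 15.0
```

Call:
step_arm:
  plan:
    - {"dx":0.385,"dy":0,"dz":0,"rx":0,"ry":0,"rz":0,"claw":1}
    - {"dx":0.385,"dy":0,"dz":0,"rx":0,"ry":0,"rz":0,"claw":1}
    - {"dx":0.385,"dy":0,"dz":0,"rx":0,"ry":0,"rz":0,"claw":1}
    - {"dx":0.385,"dy":0,"dz":0,"rx":0,"ry":0,"rz":0,"claw":1}
    - {"dx":0.385,"dy":0,"dz":0,"rx":0,"ry":0,"rz":0,"claw":1}
    - {"dx":0.385,"dy":0,"dz":0,"rx":0,"ry":0,"rz":0,"claw":1}
    - {"dx":0.385,"dy":0,"dz":0,"rx":0,"ry":0,"rz":0,"claw":1}
    - {"dx":0.385,"dy":0,"dz":0,"rx":0,"ry":0,"rz":0,"claw":1}
    - {"dx":0.385,"dy":0,"dz":0,"rx":0,"ry":0,"rz":0,"claw":1}
    - {"dx":0.385,"dy":0,"dz":0,"rx":0,"ry":0,"rz":0,"claw":1}

```text
time_s: 6.8
ee_pos: [0.4142, 0.1761, 0.12]
eef_rot: [3.142, 0.0, 1.416]
force: [0.3, -1.0, -0.1]
grip_width: 0.0218
grip_force: 15.0
```

Call:
step_arm:
  plan:
    - {"dx":0,"dy":0.16,"dz":0,"rx":0,"ry":0,"rz":0,"claw":1}
    - {"dx":0,"dy":0.157,"dz":0,"rx":0,"ry":0,"rz":0,"claw":1}
    - {"dx":0,"dy":0,"dz":0,"rx":0,"ry":0,"rz":0,"claw":1}
    - {"dx":0,"dy":0,"dz":0,"rx":0,"ry":0,"rz":0,"claw":1}
    - {"dx":0,"dy":0,"dz":0,"rx":0,"ry":0,"rz":0,"claw":1}

```text
time_s: 7.3
ee_pos: [0.445, 0.1694, 0.1199]
eef_rot: [-3.141, 0.0, 1.416]
force: [-1.3, -0.1, -0.7]
grip_width: 0.0221
grip_force: 15.0
```

```bash
python3 - <<'E'
from h import *
th=np.radians(-9.0); ya=np.array([-np.sin(th),np.cos(th)]); xa=np.array([np.cos(th),np.sin(th)]); o=np.array([.463,.2724])
s=telemetry.get_obs(); e=s['ee_pos']; print(e,s['eef_rot'],'own',(e[:2]-o)@xa,(e[:2]-o)@ya)
p=viewer.camera('top'); save(p,'carry_top',(190,120,350,260),3)
p=viewer.camera('side'); save(p,'carry_side',(250,90,390,220),4)
C=cloud(p); m=np.isfinite(C[...,2]); i=p['img'].astype(int)
a=cv2.imread('pics/carry_top.png'); b=cv2.imread('pics/carry_side.png'); h=max(len(a),len(b))
q=lambda x:cv2.copyMakeBorder(x,0,h-len(x),0,0,cv2.BORDER_CONSTANT); j=np.hstack([q(a),q(b)]); f=800/j.shape[1]; cv2.imwrite('pics/carry.png',cv2.resize(j,None,fx=f,fy=f))
E
```

```text
[0.44504027 0.16935051 0.11985421] [-3.14111922e+00  1.89006128e-04  1.41596879e+00] own -0.0016181264806839526 -0.10459029898911205
```

View pics/carry.png

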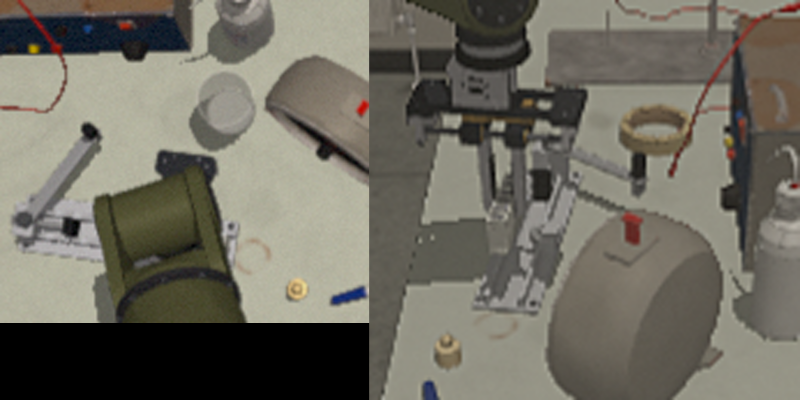

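The strip hangs between the fingers over the trough, parallel to the magazine (side half, about (500,225)). It sits 1.6 mm off-centre, so I'll correct that and lower it.

Call:
step_arm:
  plan:
    - {"dx":0,"dy":0.012,"dz":0.2,"rx":0,"ry":0,"rz":0,"claw":1}
    - {"dx":0,"dy":0,"dz":0.2,"rx":0,"ry":0,"rz":0,"claw":1}
    - {"dx":0,"dy":0,"dz":0.15,"rx":0,"ry":0,"rz":0,"claw":1}
    - {"dx":0,"dy":0,"dz":0.1,"rx":0,"ry":0,"rz":0,"claw":1}
    - {"dx":0,"dy":0,"dz":0.06,"rx":0,"ry":0,"rz":0,"claw":1}
    - {"dx":0,"dy":0,"dz":0,"rx":0,"ry":0,"rz":0,"claw":1}
    - {"dx":0,"dy":0,"dz":0,"rx":0,"ry":0,"rz":0,"claw":1}

```text
time_s: 8.1
ee_pos: [0.4471, 0.1694, 0.0494]
eef_rot: [3.141, -0.0, 1.416]
force: [-0.4, 0.1, 0.5]
grip_width: 0.0222
grip_force: 15.0
```

Call:
step_arm:
  plan:
    - {"dx":0,"dy":0,"dz":0.015,"rx":0,"ry":0,"rz":0,"claw":1}
    - {"dx":0,"dy":0,"dz":0,"rx":0,"ry":0,"rz":0,"claw":1}
    - {"dx":0,"dy":0,"dz":0,"rx":0,"ry":0,"rz":0,"claw":0.5}
    - {"dx":0,"dy":0,"dz":0,"rx":0,"ry":0,"rz":0,"claw":0.5}
    - {"dx":0,"dy":0,"dz":0,"rx":0,"ry":0,"rz":0,"claw":0.5}

```text
time_s: 8.6
ee_pos: [0.4468, 0.1693, 0.0474]
eef_rot: [-3.141, 0.0, 1.416]
force: [-0.6, 0.1, 0.0]
grip_width: 0.0427
grip_force: 0.0
```

Call:
step_arm:
  plan:
    - {"dx":0,"dy":0,"dz":-0.3,"rx":0,"ry":0,"rz":0,"claw":0.5}
    - {"dx":0,"dy":0,"dz":-0.3,"rx":0,"ry":0,"rz":0,"claw":0.5}
    - {"dx":-0.35,"dy":0,"dz":0,"rx":0,"ry":0,"rz":0,"claw":1}
    - {"dx":-0.35,"dy":0,"dz":0,"rx":0,"ry":0,"rz":0,"claw":1}
    - {"dx":0,"dy":0,"dz":0,"rx":0,"ry":0,"rz":0,"claw":1}
    - {"dx":0,"dy":0,"dz":0,"rx":0,"ry":0,"rz":0,"claw":1}
    - {"dx":0,"dy":0,"dz":0,"rx":0,"ry":0,"rz":0,"claw":1}

```text
time_s: 9.3
ee_pos: [0.4362, 0.1007, 0.1074]
eef_rot: [3.142, -0.0, 1.417]
force: [-0.2, 0.5, 0.4]
grip_width: 0.0103
grip_force: 0.0
```

```bash
python3 - <<'E'
from h import *
th=np.radians(-9.0); ya=np.array([-np.sin(th),np.cos(th)]); xa=np.array([np.cos(th),np.sin(th)]); o=np.array([.463,.2724])
s=telemetry.get_obs(); e=s['ee_pos']; print(e,s['eef_rot'],s['grip_width'],'own',(e[:2]-o)@xa,(e[:2]-o)@ya)
p=viewer.camera('side'); C=cloud(p); C=C[np.isfinite(C[...,2])]
L=np.c_[(C[:,:2]-o)@xa,(C[:,:2]-o)@ya,C[:,2]]
m=(abs(L[:,0])<.03)&(L[:,1]>-.17)&(L[:,1]<-.03)&(L[:,2]>.035)&(L[:,2]<.062); q=L[m]
print(len(q),cv2.minAreaRect((q[:,:2]*1000).astype(np.float32)),np.percentile(q[:,1],[1,99]),np.percentile(q[:,2],[50,95]))
f=(abs(L[:,0])<.04)&(L[:,1]<-.155)&(L[:,1]>-.2)&(L[:,2]>.085)&(L[:,2]<.12); print('fingers',f.sum(),L[f].min(0),L[f].max(0))
save(p,'placed',(270,100,370,200),5)
E
```

```text
[0.43622473 0.10073316 0.10742448] [ 3.14156119e+00 -1.48537745e-04  1.41650449e+00] 0.01033320374213273 own 0.0004089830320275253 -0.17374190757242994
125 ((1.5735721588134766, -107.18635559082031), (22.303470611572266, 94.94586181640625), 0.19567778706550598) [-0.15459486 -0.06044084] [0.05121605 0.05473905]
fingers 62 [-0.01806437 -0.18895776  0.09167804] [ 0.0181492  -0.1641937   0.11984712]
```

View pics/placed.png

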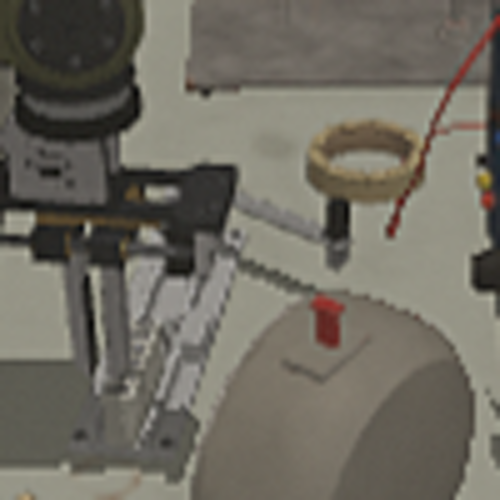

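The strip stands upright in the trough with its tail at about own y -153 mm; it shows left of centre in the crop near (130,370). Now I'll lower behind the tail and push.

Call:
step_arm:
  plan:
    - {"dx":0,"dy":0,"dz":0.3,"rx":0,"ry":0,"rz":0,"claw":1}
    - {"dx":0,"dy":0,"dz":0.29,"rx":0,"ry":0,"rz":0,"claw":1}
    - {"dx":0,"dy":0,"dz":0,"rx":0,"ry":0,"rz":0,"claw":1}
    - {"dx":0,"dy":0,"dz":0,"rx":0,"ry":0,"rz":0,"claw":1}

```text
time_s: 9.75
ee_pos: [0.4362, 0.1006, 0.0488]
eef_rot: [-3.141, 0.0, 1.417]
force: [1.0, -0.3, 0.7]
grip_width: 0.0005
grip_force: 0.0
```

Call:
step_arm:
  plan:
    - {"dx":0.1,"dy":0,"dz":0,"rx":0,"ry":0,"rz":0,"claw":1}
    - {"dx":0.1,"dy":0,"dz":0,"rx":0,"ry":0,"rz":0,"claw":1}
    - {"dx":0.1,"dy":0,"dz":0,"rx":0,"ry":0,"rz":0,"claw":1}
    - {"dx":0.1,"dy":0,"dz":0,"rx":0,"ry":0,"rz":0,"claw":1}
    - {"dx":0.1,"dy":0,"dz":0,"rx":0,"ry":0,"rz":0,"claw":1}
    - {"dx":0.1,"dy":0,"dz":0,"rx":0,"ry":0,"rz":0,"claw":1}

```text
time_s: 10.35
ee_pos: [0.4454, 0.1602, 0.0486]
eef_rot: [3.141, 0.0, 1.417]
force: [0.0, -4.4, 2.9]
grip_width: 0.0002
grip_force: 1.9
```

Call:
step_arm:
  plan:
    - {"dx":0.1,"dy":0,"dz":0,"rx":0,"ry":0,"rz":0,"claw":1}
    - {"dx":0.1,"dy":0,"dz":0,"rx":0,"ry":0,"rz":0,"claw":1}
    - {"dx":0.1,"dy":0,"dz":0,"rx":0,"ry":0,"rz":0,"claw":1}
    - {"dx":0.1,"dy":0,"dz":0,"rx":0,"ry":0,"rz":0,"claw":1}
    - {"dx":0.1,"dy":0,"dz":0,"rx":0,"ry":0,"rz":0,"claw":1}
    - {"dx":0.1,"dy":0,"dz":0,"rx":0,"ry":0,"rz":0,"claw":1}

```text
time_s: 10.95
ee_pos: [0.4546, 0.2196, 0.0483]
eef_rot: [-3.141, 0.0, 1.416]
force: [-1.9, -2.1, 1.2]
grip_width: 0.0003
grip_force: 1.3
```

```bash
cat >> h.py <<'E'
th=np.radians(-9.0); ya=np.array([-np.sin(th),np.cos(th)]); xa=np.array([np.cos(th),np.sin(th)]); o=np.array([.463,.2724])
def own(C): 
    C=C[np.isfinite(C[...,2])]; return np.c_[(C[:,:2]-o)@xa,(C[:,:2]-o)@ya,C[:,2]]
def chk(names=('side','top')):
    s=telemetry.get_obs(); e=s['ee_pos']; print(s['time_s'],e,s['eef_rot'],'own',(e[:2]-o)@xa,(e[:2]-o)@ya,'F own',s['force'][:2]@xa,s['force'][:2]@ya)
    for n in names:
        p=viewer.camera(n); L=own(cloud(p))
        m=(abs(L[:,0])<.016)&(L[:,1]>-.17)&(L[:,1]<.10)&(L[:,2]>.046)&(L[:,2]<.058); q=L[m]
        print(n,m.sum(),'y',np.percentile(q[:,1],[0,2,98,100]).round(4),'x',q[:,0].mean().round(4),'z',np.median(q[:,2]).round(4))
    return p
E
python3 -c "
from h import *
chk()"
```

```text
10.95 [0.45456856 0.21956008 0.04834554] [-3.14137781e+00  3.40963027e-05  1.41622117e+00] own -6.165470288809985e-05 -0.05350834024138904 F own -1.510532731537797 -2.3157907462201455
side 69 y [-0.0682 -0.0673  0.0587  0.0619] x 0.0039 z 0.0524Traceback (most recent call last):
  File "<string>", line 3, in <module>
    chk()
    ~~~^^
  File "h.py", line 31, in chk
    print(n,m.sum(),'y',np.percentile(q[:,1],[0,2,98,100]).round(4),'x',q[:,0].mean().round(4),'z',np.median(q[:,2]).round(4))
                        ~~~~~~~~~~~~~^^^^^^^^^^^^^^^^^^^^^
    return _quantile_unchecked(
        a, q, axis, out, overwrite_input, method, keepdims, weights)
    return _ureduce(a,
                    func=_quantile_ureduce_func,
    ...<5 lines>...
                    overwrite_input=overwrite_input,
                    method=method)
    r = func(a, **kwargs)
    result = _quantile(arr,
                       quantiles=q,
    ...<2 lines>...
                       out=out,
                       weights=wgt)
    slices_having_nans = np.isnan(arr[-1, ...])
                                  ~~~^^^^^^^^^
IndexError: index -1 is out of bounds for axis 0 with size 0
```

Call:
step_arm:
  plan:
    - {"dx":0.06,"dy":0,"dz":0,"rx":0,"ry":0,"rz":0,"claw":1}
    - {"dx":0.06,"dy":0,"dz":0,"rx":0,"ry":0,"rz":0,"claw":1}
    - {"dx":0.06,"dy":0,"dz":0,"rx":0,"ry":0,"rz":0,"claw":1}
    - {"dx":0.06,"dy":0,"dz":0,"rx":0,"ry":0,"rz":0,"claw":1}
    - {"dx":0.06,"dy":0,"dz":0,"rx":0,"ry":0,"rz":0,"claw":1}

```text
time_s: 11.55
ee_pos: [0.4591, 0.2483, 0.0484]
eef_rot: [-3.141, 0.001, 1.416]
force: [-2.3, -7.3, 1.7]
grip_width: 0.0005
grip_force: 3.3
```

Call:
step_arm:
  plan:
    - {"dx":0.025,"dy":0,"dz":0,"rx":0,"ry":0,"rz":0,"claw":1}
    - {"dx":0.02,"dy":0,"dz":0,"rx":0,"ry":0,"rz":0,"claw":1}
    - {"dx":0,"dy":0,"dz":0,"rx":0,"ry":0,"rz":0,"claw":1}
    - {"dx":0,"dy":0,"dz":0,"rx":0,"ry":0,"rz":0,"claw":1}
    - {"dx":0,"dy":0,"dz":0,"rx":0,"ry":0,"rz":0,"claw":1}

```text
time_s: 12.05
ee_pos: [0.4598, 0.2527, 0.0484]
eef_rot: [-3.142, 0.0, 1.416]
force: [-0.4, -3.4, 0.0]
grip_width: 0.0006
grip_force: 1.8
```

```bash
python3 -c "
from h import *
chk(['side']);chk(['side'])"
```

```text
12.05 [0.45984245 0.252731   0.04839587] [-3.14151161e+00  4.94358492e-05  1.41610659e+00] own -4.17685249184672e-05 -0.019920790797167673 F own 0.1632122984650716 -3.374895206320748
side 63 y [-0.0345 -0.0324  0.0909  0.0985] x 0.0032 z 0.0519
12.1 [0.45984678 0.25271004 0.04842226] [-3.14153002e+00  6.99837787e-05  1.41608503e+00] own -3.4210874537665687e-05 -0.019940820173230272 F own 0.1825960990046863 -3.3744066129450485
side 62 y [-0.0351 -0.0319  0.091   0.0988] x 0.0035 z 0.0518
```

Call:
step_arm:
  plan:
    - {"dx":0.015,"dy":0,"dz":0,"rx":0,"ry":0,"rz":0,"claw":1}
    - {"dx":0,"dy":0,"dz":0,"rx":0,"ry":0,"rz":0,"claw":1}
    - {"dx":0,"dy":0,"dz":0,"rx":0,"ry":0,"rz":0,"claw":1}

```text
time_s: 12.45
ee_pos: [0.4601, 0.2543, 0.0484]
eef_rot: [3.142, -0.0, 1.416]
force: [0.5, -2.4, -0.9]
grip_width: 0.0002
grip_force: 1.9
```

Call:
step_arm:
  plan:
    - {"dx":-0.02,"dy":0,"dz":0,"rx":0,"ry":0,"rz":0,"claw":1}
    - {"dx":-0.02,"dy":0,"dz":0,"rx":0,"ry":0,"rz":0,"claw":1}
    - {"dx":-0.02,"dy":0,"dz":0,"rx":0,"ry":0,"rz":0,"claw":1}
    - {"dx":-0.03,"dy":0,"dz":0,"rx":0,"ry":0,"rz":0,"claw":1}
    - {"dx":-0.2,"dy":0,"dz":0,"rx":0,"ry":0,"rz":0,"claw":1}
    - {"dx":-0.2,"dy":0,"dz":-0.1,"rx":0,"ry":0,"rz":0,"claw":1}
    - {"dx":0,"dy":0,"dz":-0.4,"rx":0,"ry":0,"rz":0,"claw":1}
    - {"dx":0,"dy":0,"dz":-0.4,"rx":0,"ry":0,"rz":0,"claw":1}
    - {"dx":-0.4,"dy":0,"dz":0,"rx":0,"ry":0,"rz":0,"claw":1}
    - {"dx":-0.4,"dy":0,"dz":0,"rx":0,"ry":0,"rz":0,"claw":1}

```text
time_s: 13.45
ee_pos: [0.4403, 0.1263, 0.1395]
eef_rot: [3.139, -0.001, 1.418]
force: [-0.1, 1.8, -0.2]
grip_width: 0.0007
grip_force: 0.0
```

Call:
step_arm:
  plan:
    - {"dx":-0.3,"dy":0,"dz":0,"rx":0,"ry":0,"rz":0,"claw":1}
    - {"dx":0,"dy":0,"dz":0,"rx":0,"ry":0,"rz":0,"claw":1}

```text
time_s: 13.65
ee_pos: [0.4352, 0.0948, 0.1387]
eef_rot: [3.141, -0.0, 1.413]
force: [-0.4, 0.1, 0.1]
grip_width: 0.0004
grip_force: 0.0
```

```bash
python3 -c "
from h import *
chk(['side']);p=chk(['top']); save(p,'loaded',(190,165,300,250),7); print(onplane(p,[(228.3,176.4)],.093))"
```

```text
13.65 [0.43522491 0.09482548 0.13871398] [ 3.14105086e+00 -6.40598935e-05  1.41345300e+00] own 0.000345646906898012 -0.17973326436533874 F own -0.45850338003346525 0.0402066593502164
side 86 y [-0.0148 -0.0137  0.0725  0.0742] x -0.0008 z 0.0522
13.7 [0.43560729 0.09616413 0.13877468] [ 3.14087234e+00 -4.66977416e-04  1.41382127e+00] own 0.0005139068812183043 -0.17835128112744847 F own -0.3292393920199054 -0.1408768708276398
top 245 y [-0.0128 -0.0118  0.0936  0.0964] x -0.0034 z 0.0514
[[0.5886282  0.29801428 0.093     ]]
```

View pics/loaded.png

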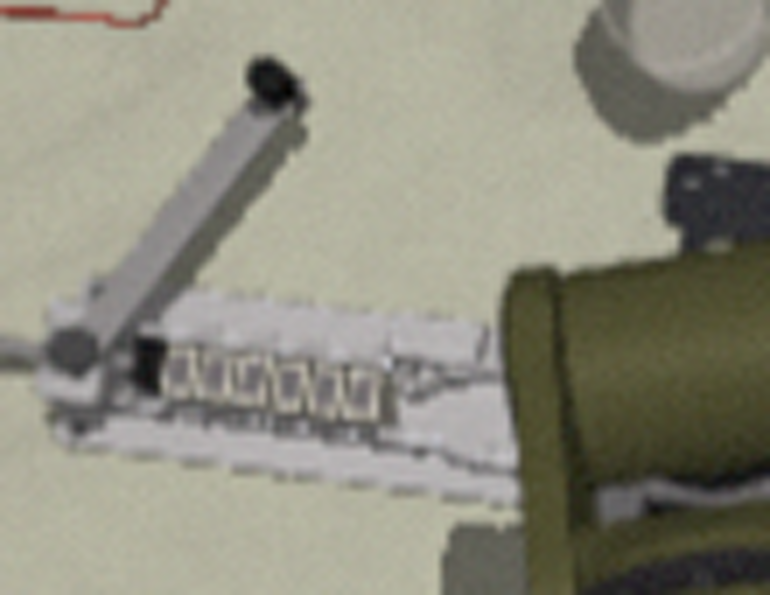

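Loaded: the strip's white cells run over crop (165–380, 345–420), with the compressed follower at (150,365) and the catch out behind the tail at (410,380). Its tail measures about -14 mm and its top 52 mm. Next I'll check clearance around the knob for the gripper.

```bash
python3 -c "
from h import *
k=np.array([.5886,.298]); d=(k-o); print('knob own',d@xa,d@ya)
p=viewer.camera('side'); L=own(cloud(p)); m=(L[:,2]>.08)&(L[:,2]<.1)&(abs(L[:,0]-.122)<.03)&(abs(L[:,1]-.045)<.03); print('knob side',m.sum(),L[m].mean(0))
for n in('top','side'):
    C=cloud(dict(np.load(n+'0.npz'))); C=C[np.isfinite(C[...,2])]; t=C[(C[:,2]>.10)&(C[:,0]>.4)&(C[:,1]>.05)&(C[:,1]<.6)]
    for psi in(81,51,21,-9):
        a=np.radians(psi);e=t[:,:2]-k
        r=np.maximum(abs(e@[np.cos(a),np.sin(a)])-.0375,abs(e@[np.sin(a),-np.cos(a)])-.0885); print(n,psi,r.min().round(3),t[r.argmin()].round(3))
"
```

```text
knob own 0.12004893327371939 0.044932990328288534
knob side 25 [0.12424523 0.04451572 0.08866518]
top 81 -0.007 [0.662 0.317 0.146]
top 51 0.02 [0.708 0.275 0.198]
top 21 0.028 [0.648 0.326 0.106]
top -9 0.017 [0.648 0.326 0.106]
side 81 -0.011 [0.661 0.314 0.148]
side 51 0.02 [0.661 0.314 0.148]
side 21 0.031 [0.652 0.325 0.109]
side -9 0.021 [0.652 0.325 0.109]
```

Call:
step_arm:
  plan:
    - {"dx":0,"dy":0,"dz":0,"rx":0,"ry":0,"rz":0.0954,"claw":0.5}
    - {"dx":0,"dy":0,"dz":0,"rx":0,"ry":0,"rz":0.0954,"claw":0.5}
    - {"dx":0,"dy":0,"dz":0,"rx":0,"ry":0,"rz":0.0954,"claw":0.5}
    - {"dx":0,"dy":0,"dz":0,"rx":0,"ry":0,"rz":0.0954,"claw":0.5}
    - {"dx":0,"dy":0,"dz":0,"rx":0,"ry":0,"rz":0.0954,"claw":0.5}
    - {"dx":0,"dy":0,"dz":0,"rx":0,"ry":0,"rz":0.0954,"claw":0.5}
    - {"dx":0,"dy":0,"dz":0,"rx":0,"ry":0,"rz":0.0954,"claw":0.5}

```text
time_s: 14.5
ee_pos: [0.4357, 0.0982, 0.1384]
eef_rot: [-3.141, -0.0, 0.363]
force: [0.1, 0.3, 0.6]
grip_width: 0.0467
grip_force: 0.0
```

Call:
step_arm:
  plan:
    - {"dx":0.3617,"dy":-0.2207,"dz":0,"rx":0,"ry":0,"rz":0,"claw":0.5}
    - {"dx":0.3617,"dy":-0.2207,"dz":0,"rx":0,"ry":0,"rz":0,"claw":0.5}
    - {"dx":0.3617,"dy":-0.2207,"dz":0,"rx":0,"ry":0,"rz":0,"claw":0.5}
    - {"dx":0.3617,"dy":-0.2207,"dz":0,"rx":0,"ry":0,"rz":0,"claw":0.5}
    - {"dx":0.3617,"dy":-0.2207,"dz":0,"rx":0,"ry":0,"rz":0,"claw":0.5}
    - {"dx":0.3617,"dy":-0.2207,"dz":0,"rx":0,"ry":0,"rz":0,"claw":0.5}
    - {"dx":0,"dy":0,"dz":0,"rx":0,"ry":0,"rz":0,"claw":0.5}
    - {"dx":0,"dy":0,"dz":0,"rx":0,"ry":0,"rz":0,"claw":0.5}
    - {"dx":0,"dy":0,"dz":0,"rx":0,"ry":0,"rz":0,"claw":0.5}

```text
time_s: 15.4
ee_pos: [0.5899, 0.2986, 0.1383]
eef_rot: [3.142, 0.001, 0.368]
force: [-0.5, 0.6, 0.3]
grip_width: 0.0472
grip_force: 0.0
```

Call:
step_arm:
  plan:
    - {"dx":0,"dy":0,"dz":0.25,"rx":0,"ry":0,"rz":0,"claw":0.5}
    - {"dx":0,"dy":0,"dz":0.264,"rx":0,"ry":0,"rz":0,"claw":0.5}
    - {"dx":0,"dy":0,"dz":0,"rx":0,"ry":0,"rz":0,"claw":0.5}
    - {"dx":0,"dy":0,"dz":0,"rx":0,"ry":0,"rz":0,"claw":1}
    - {"dx":0,"dy":0,"dz":0,"rx":0,"ry":0,"rz":0,"claw":1}
    - {"dx":0,"dy":0,"dz":0,"rx":0,"ry":0,"rz":0,"claw":1}
    - {"dx":0,"dy":0,"dz":0,"rx":0,"ry":0,"rz":0,"claw":1}
    - {"dx":0,"dy":0,"dz":0,"rx":0,"ry":0,"rz":0,"claw":1}
  grip_force: 8

```text
time_s: 16.2
ee_pos: [0.5898, 0.3002, 0.0882]
eef_rot: [-3.139, 0.0, 0.368]
force: [-8.4, 7.7, 6.0]
grip_width: 0.018
grip_force: 8.0
```

```bash
python3 -c "
from h import *
s=telemetry.get_obs(); e=s['ee_pos']; psi=s['eef_rot'][2]; print(e,psi,s['grip_width'])
pin=np.array([0,.115]); k=np.array([(e[:2]-o)@xa,(e[:2]-o)@ya])-pin
r=np.hypot(*k); f0=np.arctan2(k[0],-k[1]); print(k,r,f0)
f=np.linspace(f0,0,11); W=np.array([[.141*np.sin(a),-.141*np.cos(a)] for a in f]); 
D=np.diff(W,axis=0); D=D[:,:1]*xa+D[:,1:]*ya
print(np.c_[D@[np.cos(psi),np.sin(psi)],D@[np.sin(psi),-np.cos(psi)]].round(4)*10)
"
```

```text
[0.58975938 0.30016408 0.08820286] 0.36794206143864105 0.018028327013363012
[ 0.1208555  -0.06774821] 0.13854917029151462 1.059872682756528
[[-0.132  0.069]
 [-0.139  0.055]
 [-0.144  0.04 ]
 [-0.147  0.024]
 [-0.149  0.009]
 [-0.149 -0.007]
 [-0.148 -0.023]
 [-0.144 -0.038]
 [-0.139 -0.053]
 [-0.133 -0.068]]
```

Call:
step_arm:
  plan:
    - {"dx":-0.122,"dy":0.052,"dz":0,"rx":0,"ry":0,"rz":0,"claw":1}
    - {"dx":-0.139,"dy":0.055,"dz":0,"rx":0,"ry":0,"rz":0,"claw":1}
    - {"dx":-0.144,"dy":0.04,"dz":0,"rx":0,"ry":0,"rz":0,"claw":1}
    - {"dx":-0.147,"dy":0.024,"dz":0,"rx":0,"ry":0,"rz":0,"claw":1}
    - {"dx":0,"dy":0,"dz":0,"rx":0,"ry":0,"rz":0,"claw":1}

```text
time_s: 16.7
ee_pos: [0.5446, 0.2629, 0.0881]
eef_rot: [-3.141, -0.001, 0.367]
force: [-1.9, 2.8, 0.7]
grip_width: 0.0176
grip_force: 8.0
```

Call:
step_arm:
  plan:
    - {"dx":-0.149,"dy":0.009,"dz":0,"rx":0,"ry":0,"rz":0,"claw":1}
    - {"dx":-0.149,"dy":-0.007,"dz":0,"rx":0,"ry":0,"rz":0,"claw":1}
    - {"dx":-0.148,"dy":-0.023,"dz":0,"rx":0,"ry":0,"rz":0,"claw":1}
    - {"dx":0,"dy":0,"dz":0,"rx":0,"ry":0,"rz":0,"claw":1}

```text
time_s: 17.1
ee_pos: [0.5026, 0.2495, 0.0879]
eef_rot: [-3.141, -0.001, 0.368]
force: [-1.2, 4.4, -0.1]
grip_width: 0.0176
grip_force: 8.0
```

Call:
step_arm:
  plan:
    - {"dx":-0.144,"dy":-0.038,"dz":0,"rx":0,"ry":0,"rz":0,"claw":1}
    - {"dx":-0.139,"dy":-0.053,"dz":0,"rx":0,"ry":0,"rz":0,"claw":1}
    - {"dx":0,"dy":0,"dz":0,"rx":0,"ry":0,"rz":0,"claw":1}

```text
time_s: 17.4
ee_pos: [0.4733, 0.2477, 0.0877]
eef_rot: [-3.141, -0.001, 0.368]
force: [-0.5, 2.6, 1.0]
grip_width: 0.0177
grip_force: 8.0
```

```bash
python3 -c "
from h import *
s=telemetry.get_obs(); e=s['ee_pos']; k=np.array([(e[:2]-o)@xa,(e[:2]-o)@ya])-[0,.115]
print(e,k,np.hypot(*k),np.arctan2(k[0],-k[1]),s['force'])"
```

```text
[0.47327086 0.24773757 0.08767635] [ 0.01400246 -0.13775208] 0.13846192035336605 0.10130176021586049 [-0.50686247  2.61942836  1.01701549]
```

Call:
step_arm:
  plan:
    - {"dx":-0.1,"dy":-0.051,"dz":0,"rx":0,"ry":0,"rz":0,"claw":1}
    - {"dx":-0.018,"dy":-0.01,"dz":0,"rx":0,"ry":0,"rz":0,"claw":1}
    - {"dx":0,"dy":0,"dz":0,"rx":0,"ry":0,"rz":0,"claw":1}
    - {"dx":0,"dy":0,"dz":0,"rx":0,"ry":0,"rz":0,"claw":1}

```text
time_s: 17.8
ee_pos: [0.4604, 0.2488, 0.0874]
eef_rot: [3.142, -0.001, 0.367]
force: [0.1, 1.0, 6.0]
grip_width: 0.0179
grip_force: 8.0
```

Call:
step_arm:
  plan:
    - {"dx":-0.018,"dy":-0.01,"dz":0,"rx":0,"ry":0,"rz":0,"claw":1}
    - {"dx":0,"dy":0,"dz":0,"rx":0,"ry":0,"rz":0,"claw":1}
    - {"dx":0,"dy":0,"dz":0,"rx":0,"ry":0,"rz":0,"claw":1}

```text
time_s: 18.1
ee_pos: [0.4584, 0.2491, 0.0874]
eef_rot: [3.142, -0.001, 0.367]
force: [0.0, 0.9, 6.0]
grip_width: 0.0181
grip_force: 8.0
```

Call:
step_arm:
  plan:
    - {"dx":-0.018,"dy":-0.01,"dz":0,"rx":0,"ry":0,"rz":0,"claw":1}
    - {"dx":0,"dy":0,"dz":0,"rx":0,"ry":0,"rz":0,"claw":1}
    - {"dx":0,"dy":0,"dz":0,"rx":0,"ry":0,"rz":0,"claw":1}

```text
time_s: 18.4
ee_pos: [0.4574, 0.249, 0.0875]
eef_rot: [3.14, -0.003, 0.367]
force: [9.2, -1.9, 1.6]
grip_width: 0.0182
grip_force: 8.0
```

Call:
step_arm:
  plan:
    - {"dx":0,"dy":0,"dz":0,"rx":0,"ry":0,"rz":0,"claw":0.5}
    - {"dx":0,"dy":0,"dz":0,"rx":0,"ry":0,"rz":0,"claw":0.5}
    - {"dx":0,"dy":0,"dz":0,"rx":0,"ry":0,"rz":0,"claw":0.5}
    - {"dx":0,"dy":0,"dz":-0.3,"rx":0,"ry":0,"rz":0,"claw":0.5}
    - {"dx":0,"dy":0,"dz":-0.4,"rx":0,"ry":0,"rz":0,"claw":0.5}
    - {"dx":0,"dy":0,"dz":-0.4,"rx":0,"ry":0,"rz":0,"claw":0.5}

```text
time_s: 19.0
ee_pos: [0.4554, 0.2491, 0.198]
eef_rot: [3.142, 0.002, 0.367]
force: [0.0, 0.7, -0.5]
grip_width: 0.0467
grip_force: 0.0
```

Call:
step_arm:
  plan:
    - {"dx":0,"dy":0.4,"dz":0,"rx":0,"ry":0,"rz":0,"claw":0.5}
    - {"dx":-0.2,"dy":0.4,"dz":0,"rx":0,"ry":0,"rz":0,"claw":0.5}
    - {"dx":-0.2,"dy":0.4,"dz":0,"rx":0,"ry":0,"rz":0,"claw":0.5}
    - {"dx":-0.2,"dy":0.4,"dz":0,"rx":0,"ry":0,"rz":0,"claw":0.5}
    - {"dx":-0.2,"dy":0.4,"dz":0,"rx":0,"ry":0,"rz":0,"claw":0.5}
    - {"dx":0,"dy":0,"dz":0,"rx":0,"ry":0,"rz":0,"claw":0.5}
    - {"dx":0,"dy":0,"dz":0,"rx":0,"ry":0,"rz":0,"claw":0.5}

```text
time_s: 19.7
ee_pos: [0.453, 0.0334, 0.1971]
eef_rot: [-3.141, 0.0, 0.365]
force: [-0.3, 0.5, -0.0]
grip_width: 0.0471
grip_force: 0.0
```

```bash
python3 -c "
from h import *
p=viewer.camera('side'); q=viewer.camera('top'); save(q,'end',(190,165,300,250),7)
L=own(cloud(q)); m=(L[:,2]>.082)&(L[:,2]<.1)&(abs(L[:,0])<.04)&(abs(L[:,1]+.026)<.04); k=L[m].mean(0); print('knob',m.sum(),k,np.arctan2(k[0],.115-k[1]))
L=own(cloud(p)); m=(L[:,2]>.08)&(L[:,2]<.1)&(abs(L[:,0])<.04)&(abs(L[:,1]+.026)<.04); k=L[m].mean(0); print('knob side',m.sum(),k,np.arctan2(k[0],.115-k[1]))
"
```

```text
knob 32 [-0.00216082 -0.0259094   0.09165308] -0.015333581327263623
knob side 22 [ 0.00199761 -0.02936935  0.08949004] 0.013835924558990506
```

View pics/end.png

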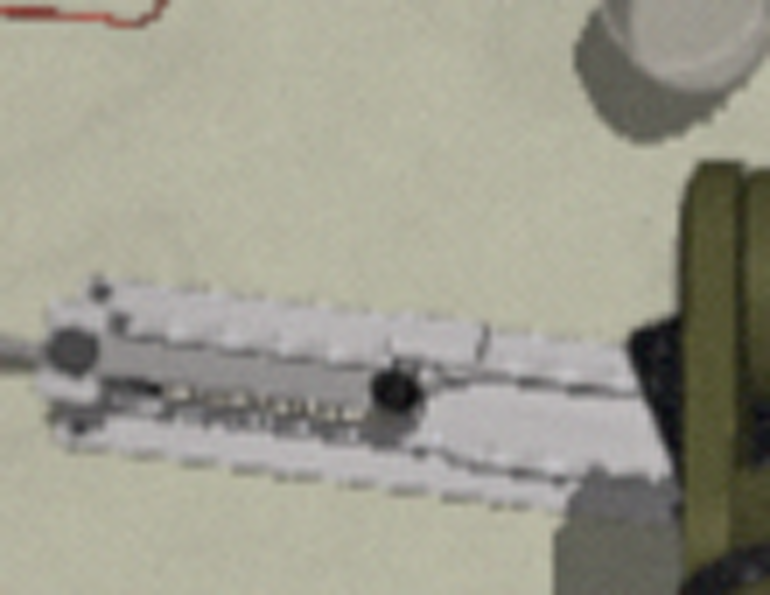

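The rail lies over the channel with its knob at crop (397,390), which is about 0 rad. The strip shows beneath it and the arm is clear, so I'm handing in.

```bash
python3 -c "
from station import hand_in
print(hand_in())"
```

```text
the job is handed in; nothing more can be done
None
```

I loaded the long strip into the magazine, swung the rail shut over it (about 0 rad in both views) and handed the job in at about 20 s. In the last clear view, before the rail closed, the catch was out behind the strip's tail; no verdict came back.

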